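Set out the kit for a wheel bearing job

TASK

Set out the kit for the next wheel: lay the loose mint wheel flat on the counter halfway between the centres of the steel pan and the wheel stand, and stand the longer brass spacer tube upright on the middle of it. Lay the red bearing puller on the robot's side of the pan, parallel to the pan's long side and centred on it, and stand the black toe stop, stem up, on the robot's side of the wheel stand, centred on it, each with about 3 cm of clear counter between it and the pan or the stand's base. Leave the short tube, the oil bottle and the wrench where they are.

Things in the scene. Friction and masses are not known exactly. Their poses are not given: they have to be found in the camera images.
- pan: Brushed stainless rectangular pan, fixed to the counter, 90 (its x) x 120 (its y) x 22 mm high, three small steel bearings in it. Origin: centre of its underside, on the counter. Its long sides run along its y; its -x side is the front, the long side nearer the robot. Pan and stand lie one to the left and one to the right, 375 to 385 mm between centres; which is on which side changes.
- stand: Slotted aluminium wheel stand, fixed to the counter; base plate 70 (its x) x 130 (its y) mm, three mint-green wheels held upright in a row along its y on a rod, 72 mm high in all. These three wheels belong to it and do not come off. Origin: centre of its underside, on the counter. Its -x side is the front, the long side of the base plate nearer the robot.
- wheel: The loose mint-green skate wheel, lying flat, 58 mm diameter, 32 mm thick, bearings fitted, so both faces are closed and flat in the middle (no open bore). Origin: centre of its underside; z up along its axle. 0.07 to 0.12 kg.
- long_tube: The longer of two brass axle spacer tubes, standing on end: 14 mm outer diameter, 9 mm bore, 50 mm tall. Origin: centre of its lower end, z along the tube. 0.04 kg.
- short_tube: The shorter brass spacer tube, standing on end: 14 mm outer diameter, 25 mm tall. Not part of the job. Origin: centre of its lower end.
- puller: Red plastic bearing puller lying flat: a straight ribbed bar 18 mm wide, 20 mm high with a thin steel nose at its +y end, 90 mm long in all along its y. The red handle, to be gripped across its x, reaches from y = -45 to +24 mm; good grip at y = -5 mm. Origin: middle of its length, on the underside. It may point either way in the end. 0.05 to 0.08 kg.
- toe_stop: Toe stop standing pad down: black nylon pad 44 mm across and 28 mm high, tapering to 32 mm at its top, and above it an upright threaded steel stem 16 mm in diameter reaching to 62 mm above the counter (grip the stem). Origin: centre of the pad's underside, z up the stem. 0.06 to 0.11 kg.
- oil_bottle: Small white oil bottle with black cap, 36 mm diameter, 100 mm high, loose bystander at the left. Origin: centre of its underside.
- wrench: Steel wrench 140 mm long lying flat at the right, loose bystander. Its x runs along its length.
Things that resemble listed ones, but are neither listed nor needed, are in the scene too. Of the things like the puller, leave any that is purple; of the rest the smaller one is meant.

How it is judged (in metres and radians):
At the end, for the whole second after the job is handed in: Wheel flat, within 15 mm of halfway from pan to stand (18 mm across that line); long tube upright on it within 8 mm of centre; puller and toe stop on the counter, 30 mm (+-15) in front of pan and of stand, centred within 18 mm, puller parallel within 0.22 rad; all released and at rest (x of wheel in the frame of pan between -0.018 and 0.018 m and horizontal distance between wheel and pan below 0.206 m and horizontal distance between wheel and stand below 0.206 m and height (world z) of each of wheel, puller, toe_stop below 0.004 m and angle between each of wheel, long_tube, puller, toe_stop's own z axis and vertical below 0.1 rad and horizontal distance between long_tube and wheel below 0.008 m and height (world z) of long_tube between 0.029 and 0.036 m and x of puller in the frame of pan between -0.1 and -0.07 m and y of puller in the frame of pan between -0.018 and 0.018 m and angle between the y axis of puller and the y axis of pan, either way round below 0.22 rad and x of toe_stop in the frame of stand between -0.102 and -0.072 m and y of toe_stop in the frame of stand between -0.018 and 0.018 m and linear speed of each of wheel, long_tube, puller, toe_stop below 0.01 m/s and angular speed of each of wheel, long_tube, puller, toe_stop below 0.1 rad/s); the robot touches nothing.
It fails at once if the short tube is moved by more than 25 mm or knocked over (distance of short_tube from where it was at the start of the episode above 0.025 m or angle between short_tube's own z axis and vertical above 0.7 rad).
It fails at once if the oil bottle is moved by more than 25 mm or knocked over (distance of oil_bottle from where it was at the start of the episode above 0.025 m or angle between oil_bottle's own z axis and vertical above 0.7 rad).
It fails at once if the wrench is moved by more than 25 mm (distance of wrench from where it was at the start of the episode above 0.025 m).
It also fails if it takes over 112 s, if anything falls off the work surface, if the arm or the gripper's body presses on something with over 40 N, if the wrist force passes 120 N, or if a joint passes its speed limit or range.

ROBOT

A 6-joint arm with a two-finger parallel gripper is mounted at the origin on the work surface. World frame = base frame: x ahead of the robot, y to its left, z up, the work surface at z = 0. Lengths are in mm, angles in rad, forces in N, time in s.
With the tool pointing down it reaches from about 250 to 800 mm from the base axis. Payload 8.5 kg.
Tool frame: the origin (TCP) lies on the centre line of the jaws, within the pads' length; the fingertips stand 25 mm ahead of it and the grasp point (between the pads) lies 6 mm ahead of it (arm.nose_length is the distance from the TCP to the fingertips, in mm); z points along the fingers, y is the line along which they close (so a half turn about z gives the same grasp; the last joint's range is limited). The gripper opens to 85 mm and grips with 20 to 120 N. Pads are 22 mm wide; open, the fingers measure 114 mm over their backs; the gripper's body (76 mm by 85 mm) begins 54 mm behind the grasp point. The pads swing forward as they close: fully open they stand 13 mm farther back than shut.
Start: joints at [-1.331, 0.238, -0.013, 1.319, 0, 1.571], TCP at [124.68, -509.938, 256.276] pointing down, gripper open.
Joint ranges: [-2.66, 2.66], [-1.03, 1.9], [-1.14, 1.46], [-1.82, 2.27], [-1.45, 1.34], [-3.14, 3.14]. Speed limits (rad/s): [2.22, 2.22, 2.79, 3.14, 3.14, 3.14].

INTERFACE

Orientations are given as a unit quaternion [w, x, y, z].
In Python, from cell import arm, eyes gives the robot as it stands.
- The arm moves only by the tool play_rows, never from a script. Its argument "commands" is a list of rows, each a list of 2 entries, a list of its own where there are three numbers: the shift along the tool's x, y, z in mm, then the turn about the tool's z in rad. In form: [[[x, y, z], turn], ...]. A call has 1 to 12 rows; each row shifts and turns the commanded pose from where the row before left it, along the tool's axes as they then stand; what a row does not reach is not made up. A row lasts 1/8 s, in which the tool goes at most 62.5 mm and 10.7 degrees, less where a joint would pass 70% of its speed; a pose out of reach is approached as far as the arm can. A call with a gripper value outside its range is refused whole. "claw" is the finger opening in mm, from 0 to 85.4, set as the call begins (left out, the last holds). The fingers move at their own pace and stop on an object; "grip_force" is the grip in N (left out, the last holds). Time passes only in rows, so rows that do not move let the fingers close. It gives the time, the measured TCP pose, the force, the opening and the grip force at its end, in the units of the state.
- arm.sense(): the state, without advancing time (a new reading comes with each control period).
- eyes.capture(name): name is "side" or "top"; returns the picture (400x640x3 uint8, red, green, blue); there is no depth.
- eyes.camera_info(name): a dict with "K" (3x3 intrinsics, pixels), "eye" and "rotation" of the camera in the world. Camera axes: x right, y up, looking along -z (the intrinsics and any distortion apply to the point x, -y, -z); pixel columns grow to the right and rows downward; lengths in mm; the calibration is good to about 2 mm. A picture is of the moment at which its call begins. camera_info takes no time and is no camera call.
- arm.sign_off(): hands the job in; it is judged then, once.
The state is a dict: "time_s": time; "q": joint angles; "joint_velocities": joint speeds; "joint_efforts": joint torques, N m; "eef_pos": TCP position; "eef_rot": TCP orientation; "ft_force": force on the tool from outside, world axes, zero at the start; "wrist_torque": the same for the moment, N m; "gripper_width": opening from 0.0 (shut) to 1.0 (fully open); "grasp_force": force on a finger pad.
Only numpy, scipy, OpenCV 4.12 (cv2) and the standard library are available. Lean on these libraries where they do the work, as an engineer would, in place of code of your own. Each camera call takes 0.05 s, during which the arm holds its last target. There are 200 camera calls.

## Working session

There is one attempt and no reset: what is moved stays moved. The work goes in short steps, Python scripts to look and compute and a tool call to move; the robot and the scene stay as the last step left them, time stands still between calls to the robot, and variables do not carry over. Pictures are saved under pics/ and viewed, at most 14 in all, crops included, and the job is handed in when it is done.

Besides the shell and the picture viewer there is one more tool, called after "Emit:" in YAML: its name, and indented under it one key for each argument. play_rows: Moves the arm, as the interface text tells. Its arguments: {"type":"object","properties":{"commands":{"type":"array"},"claw":{"type":"number"},"grip_force":{"type":"number"}},"required":["commands"]}

```bash
mkdir -p pics; python3 - <<'E'
from cell import arm,eyes
import cv2,numpy as np
for n in("top","side"):
    im=eyes.capture(n);cv2.imwrite(f"pics/{n}0.png",im[:,:,::-1])
    c=eyes.camera_info(n);print(n,{k:(np.round(v,4).tolist() if not isinstance(v,str) else v) for k,v in c.items()})
s=arm.sense();print(s)
E
```

```text
top {'K': [[378.733, 0.0, 320.6984], [0.0, 378.733, 201.2013], [0.0, 0.0, 1.0]], 'eye': [390.1841, 4.8581, 1252.5892], 'rotation': [-0.7007, -0.0515, 0.0583, 0.7092]}
side {'K': [[477.25, 0.0, 320.5489], [0.0, 477.25, 196.512], [0.0, 0.0, 1.0]], 'eye': [262.2149, 897.8559, 850.2769], 'rotation': [-0.1484, -0.0726, 0.4233, 0.8908]}
{'time_s': 0.1, 'q': array([-1.33102216e+00,  2.38706953e-01, -1.41664061e-02,  1.31919461e+00,
       -9.44672722e-06,  1.57081414e+00]), 'joint_velocities': array([-9.93651870e-05, -6.01548587e-04,  1.42977793e-03, -5.43578525e-05,
       -1.43687148e-03, -3.58987460e-04]), 'joint_efforts': array([-7.40624910e-04, -5.39722431e+01,  3.46997595e+01,  1.34388843e-02,
       -6.01165334e-05, -4.69302933e-06]), 'eef_pos': array([ 124.59570871, -509.65230109,  255.75052774]), 'eef_rot': array([-6.30693777e-04,  9.92823011e-01,  1.19591239e-01, -8.07396031e-05]), 'ft_force': array([-0.37532208,  0.72541906, -0.46476108]), 'wrist_torque': array([-0.00295945, -0.01448864, -0.01642049]), 'grasp_force': 0.0, 'gripper_width': 1.0012337433183598}
```

View pics/top0.png

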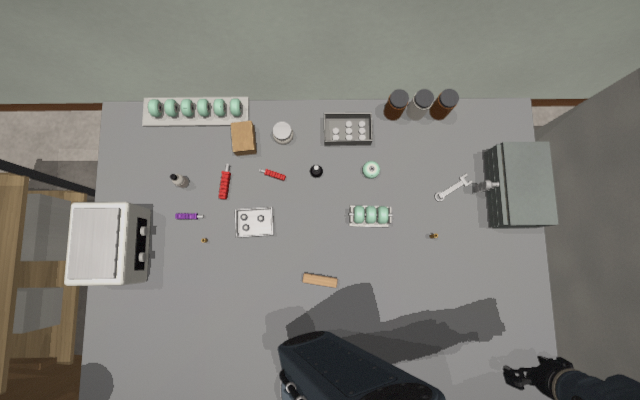

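View pics/side0.png

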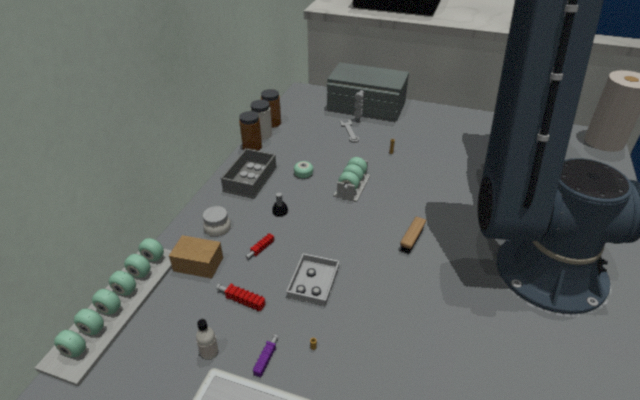

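The top view shows these candidates:
- **Pullers:** purple at (190,216) is excluded. Of the two red ones, the larger is at (225,182) and the smaller, the one meant, at (273,175).
- **Pan:** the steel one is at (255,222). The dark tray at (348,130) is a decoy.
- **Stand:** the 3-wheel stand is at (370,215). The 6-wheel rack at (195,110) is a decoy.
- **Loose wheel and toe stop:** the wheel is at (372,170) and the toe stop at (316,171).
- **Brass tubes:** they are at (205,240) and (433,236). In the side view the far one (392,146) looks taller, so I'll check it by measuring.

```bash
cat > h.py <<'E'
import cv2,numpy as np
from scipy.spatial.transform import Rotation as R
from cell import arm,eyes
C={n:eyes.camera_info(n) for n in("top","side")}
def Rm(n):
    r=np.array(C[n]["rotation"]); return R.from_quat(r[[1,2,3,0]]).as_matrix() if r.size==4 else r
def ray(n,u,v):
    K=C[n]["K"]; d=Rm(n)@np.array([(u-K[0][2])/K[0][0],-(v-K[1][2])/K[1][1],-1.]); return np.array(C[n]["eye"]),d
def plane(n,u,v,z):
    e,d=ray(n,u,v); return e+d*(z-e[2])/d[2]
def proj(n,p):
    c=Rm(n).T@(np.array(p)-C[n]["eye"]); K=C[n]["K"]; return np.array([K[0][2]-K[0][0]*c[0]/c[2],K[1][2]+K[1][1]*c[1]/c[2]])
def tri(a,b):
    e1,d1=ray("top",*a); e2,d2=ray("side",*b)
    s=np.linalg.lstsq(np.c_[d1,-d2],e2-e1,rcond=None)[0]; p,q=e1+s[0]*d1,e2+s[1]*d2
    return (p+q)/2,np.linalg.norm(p-q)
def blob(im,roi,f):
    "largest blob in roi (u0,v0,u1,v1); returns centroid, contour (full-image px)"
    u0,v0,u1,v1=roi; hsv=cv2.cvtColor(im[v0:v1,u0:u1],cv2.COLOR_RGB2HSV).astype(int)
    m=f(hsv[...,0],hsv[...,1],hsv[...,2]).astype(np.uint8)
    cs,_=cv2.findContours(m,cv2.RETR_EXTERNAL,cv2.CHAIN_APPROX_NONE)
    c=max(cs,key=lambda c:(cv2.contourArea(c),len(c))); fill=cv2.drawContours(np.zeros_like(m),[c],-1,1,-1)
    M=cv2.moments(fill,True); return np.array([M["m10"]/M["m00"]+u0,M["m01"]/M["m00"]+v0]),c+[u0,v0],int(M["m00"])
red=lambda h,s,v:((h<8)|(h>172))&(s>130)&(v>60)
mint=lambda h,s,v:(h>60)&(h<95)&(s>45)&(v>70)
brass=lambda h,s,v:(h>8)&(h<32)&(s>90)
dark=lambda h,s,v:(v<55)
E
python3 - <<'E'
from h import *
t=eyes.capture("top");s=eyes.capture("side")
np.set_printoptions(precision=1,suppress=True)
for n,f,a,b in [("wheel",mint,(355,155,390,185),(288,155,320,183)),("tubeR",brass,(424,226,444,246),(384,134,402,158)),("tubeL",brass,(196,230,216,250),(303,333,325,353)),
 ("pulS",red,(256,162,290,186),(243,228,280,262)),("pulL",red,(214,160,236,205),(212,278,272,312)),("toe",dark,(304,158,328,182),(268,186,294,220)),("standwheels",mint,(345,200,396,232),(332,152,375,200))]:
    A=blob(t,a,f);B=blob(s,b,f);p,e=tri(A[0],B[0]); r=cv2.boundingRect(B[1]); print(n,A[0],A[2],B[0],B[2],"side bbox",r,"P",p,"err %.1f"%e)
    if n[:3]=="pul":
        l=cv2.fitLine(A[1],cv2.DIST_L2,0,.01,.01).ravel();q=plane("top",*(l[2:]+10*l[:2]),10)-plane("top",*(l[2:]-10*l[:2]),10);print("  axis deg",np.degrees(np.arctan2(q[1],q[0])),cv2.minAreaRect(A[1]))
def z(im,u,v,w,h,k):
    return cv2.resize(im[v:v+h,u:u+w],None,fx=k,fy=k,interpolation=cv2.INTER_CUBIC)
a=z(t,190,150,210,95,3.8); a=cv2.resize(a,(798,361))
b=np.hstack([cv2.resize(s[130:160,370:410],(266,200)),cv2.resize(s[328:358,293:333],(266,200)),cv2.resize(s[225:265,230:283],(266,200))])
cv2.imwrite("pics/crop1.png",np.vstack([a,b])[:,:,::-1])
E
```

```text
wheel [365.8 175.2] 5 [302.9 171.3] 170 side bbox (294, 164, 19, 14) P [ 676.2 -157.7   22.3] err 15.0
tubeR [433.8 235.6] 27 [391.6 146.1] 37 side bbox (390, 140, 4, 14) P [ 466.2 -374.3   21.8] err 1.0
tubeL [203.8 240. ] 16 [312.9 343.1] 57 side bbox (310, 338, 6, 12) P [461.7 373.8  12.6] err 1.5
pulS [274.6 174.4] 108 [262.3 243.8] 217 side bbox (251, 234, 23, 22) P [678.  145.2   9.9] err 0.6
  axis deg -109.3852289809968 ((274.8500061035156, 174.4499969482422), (20.23857307434082, 5.375871658325195), 18.434947967529297)
pulL [224.1 184.8] 229 [244.7 297.1] 555 side bbox (224, 284, 41, 27) P [643.9 312.6  12.9] err 1.1
  axis deg -5.877682368305619 ((224.1405792236328, 184.89608764648438), (8.356513023376465, 27.146303176879883), 8.53076457977295)
toe [316.1 172.1] 74 [279.6 208.2] 192 side bbox (273, 198, 15, 19) P [686.7   6.5  10.9] err 6.1
standwheels [379.  220.3] 11 [354.  170.7] 495 side bbox (339, 157, 28, 31) P [ 527.5 -193.7   34.2] err 22.4
```

View pics/crop1.png

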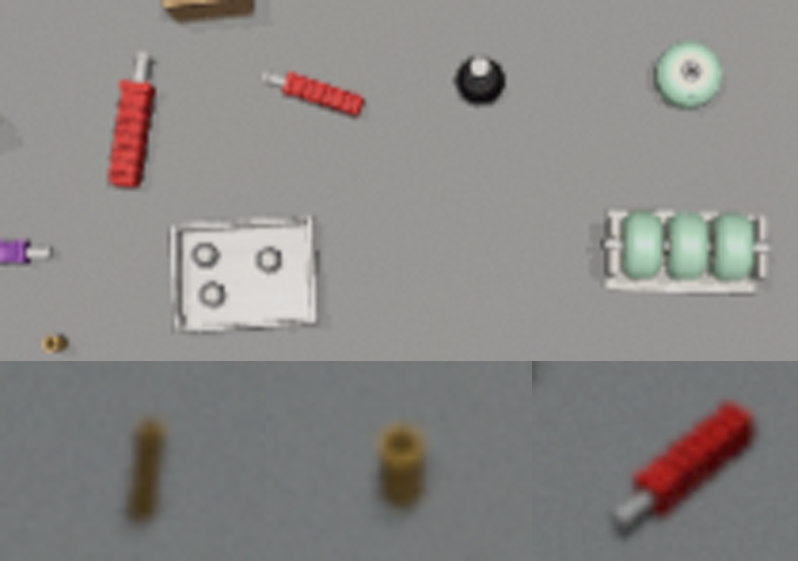

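The crop confirms the smaller red puller at (273,175), with its nose to the upper left. The long tube is the right one (433,236): its centre is about 22 mm up, against 13 mm for the left one. Next I'll measure the pan, stand, wheel and toe stop with better masks.

```bash
python3 - <<'E'
from h import *
t=cv2.imread("pics/top0.png")[:,:,::-1];s=cv2.imread("pics/side0.png")[:,:,::-1]
np.set_printoptions(precision=1,suppress=True)
mint2=lambda h,s,v:(h>55)&(h<100)&(s>25)&(v>60)
for n,f,a,b in [("wheel",lambda h,s,v:(v>165)|mint2(h,s,v),(355,155,390,185),(288,155,320,183)),("standwheels",mint2,(345,200,396,232),(332,152,375,200))]:
    out=[]
    for im,roi in((t,a),(s,b)):
        g=mint2 if (n!="wheel" or im is s) else f
        u0,v0,u1,v1=roi;h=cv2.cvtColor(np.ascontiguousarray(im[v0:v1,u0:u1]),cv2.COLOR_RGB2HSV).astype(int)
        m=cv2.morphologyEx(g(h[...,0],h[...,1],h[...,2]).astype(np.uint8),cv2.MORPH_CLOSE,np.ones((3,3)))
        M=cv2.moments(m,True);out.append(np.array([M["m10"]/M["m00"]+u0,M["m01"]/M["m00"]+v0]));ys,xs=np.nonzero(m);print(n,int(M["m00"]),out[-1],"bbox",xs.min()+u0,xs.max()+u0,ys.min()+v0,ys.max()+v0)
    print("  P",*tri(*out))
for n,roi,z in(("pan",(225,198,285,245),22),("standall",(340,198,400,234),5)):
    c=blob(t,roi,lambda h,s,v:(v>172)|((h>55)&(h<100)&(s>25)&(v>60)))
    r=cv2.minAreaRect(c[1]);bx=cv2.boxPoints(r);W=np.array([plane("top",*p,z)for p in bx]);print(n,r,"\n",bx,"\n",W[:,:2],W.mean(0))
    e=[W[(i+1)%4]-W[i] for i in range(4)];print([ (np.linalg.norm(x).round(1),np.degrees(np.arctan2(x[1],x[0])).round(1)) for x in e])
for u,v in((605,290),(755,293)): print("stand front corner",plane("top",190+u/3.8,150+v/3.8,3))
for nm,p in dict(toe_top=(480/3.8+190,66/3.8+150,62),wheel_hub=(690/3.8+190,71/3.8+150,30)).items(): print(nm,plane("top",*p))
for u,v in((306,206-0),): pass
print(plane("side",278.5,196,62), plane("top",433.5,237,25))
E
```

```text
wheel 238 [370.8 169.2] bbox 363 379 161 177
wheel 236 [303.2 170.3] bbox 294 313 161 178
  P [ 691.7 -178.4    9.9] 0.7394986528930144
standwheels 540 [370.9 214.2] bbox 354 388 206 223
standwheels 548 [353.8 170.9] bbox 338 367 156 189
  P [ 533.7 -167.7   52.2] 1.2377810062443644
pan ((254.82183837890625, 221.6559295654297), (28.21766471862793, 34.31427764892578), 88.09085083007812) 
 [[237.2 208.1]
 [271.5 207. ]
 [272.4 235.2]
 [238.1 236.3]] 
 [[563.1 265.5]
 [565.6 153.4]
 [473.3 149.7]
 [471.  260.5]] [518.2 207.2  22. ]
[(np.float64(112.1), np.float64(-88.7)), (np.float64(92.4), np.float64(-177.7)), (np.float64(110.8), np.float64(91.2)), (np.float64(92.3), np.float64(3.1))]
standall ((370.0, 215.5), (21.0, 42.0), 90.0) 
 [[349. 205.]
 [391. 205.]
 [391. 226.]
 [349. 226.]] 
 [[ 571.7 -102.4]
 [ 570.1 -242.6]
 [ 500.  -239.6]
 [ 501.6 -100.7]] [ 535.9 -171.3    5. ]
[(np.float64(140.1), np.float64(-90.7)), (np.float64(70.2), np.float64(177.6)), (np.float64(138.9), np.float64(89.3)), (np.float64(70.1), np.float64(-1.4))]
stand front corner [ 500.8 -101.6    3. ]
stand front corner [ 496.6 -232.2    3. ]
toe_top [687.3   5.   62. ]
wheel_hub [ 688.9 -178.2   30. ]
[685.7  16.4  62. ] [ 460.9 -372.2   25. ]
```

Measured positions in mm:

| Item | x | y | yaw |
|---|---|---|---|
| Pan | 518 | 207 | +2.4° |
| Stand | 534 | -167 | -1.8° |
| Wheel | 690 | -178 | – |
| Toe stop | 687 | 6 | – |
| Long tube | 464 | -373 | – |
| Puller grip point | 680 | 150 | 70.6° |

Target positions:
- **Wheel:** (526,20)
- **Puller:** origin (433,203.5)
- **Toe stop:** (447,-165)

I'll start with the wheel.

Emit:
play_rows:
  commands:
    - [[45,-13.5,3],0]
    - [[45,-13.5,3],0]
    - [[45,-13.5,3],0]
    - [[45,-13.5,3],0]
    - [[45,-13.5,3],0]
    - [[45,-13.5,3],0]
    - [[45,-13.5,3],0]
    - [[45,-13.5,3],0]
    - [[45,-13.5,3],0]
    - [[45,-13.5,3],0]
    - [[45,-13.5,3],0]
    - [[45,-13.5,3],0]
  claw: 85
  grip_force: 40

```text
time_s: 1.7
eef_pos: [611.9, -223.3, 220.0]
eef_rot: [-0.0, 0.993, 0.12, -0.0]
ft_force: [-0.3, -1.0, 0.1]
gripper_width: 0.996
grasp_force: 0.0
```

```bash
cat > go.py <<'E'
import sys,numpy as np
from scipy.spatial.transform import Rotation as R
from cell import arm
s=arm.sense();q=s["eef_rot"];M=R.from_quat(np.array(q)[[1,2,3,0]]).as_matrix();p=np.array(s["eef_pos"])
psi=np.degrees(np.arctan2(M[1,0],M[0,0]))
print("t",round(s["time_s"],2),"p",p.round(1),"psi",psi.round(1),"q",s["q"].round(2),"w",round(s["gripper_width"]*85.4,1),"F",s["ft_force"].round(1),"g",round(s["grasp_force"],1))
a=list(map(float,sys.argv[1:]))
for i in range(0,len(a),4):
    g=np.array(a[i:i+3]);D=g-p;print("->",g,"tool shift at present psi",(M.T@D).round(1),"turn",np.round(np.radians(psi-a[i+3]),3))
    c,k=np.cos(np.radians(a[i+3])),np.sin(np.radians(a[i+3]));print("   at target psi: ",np.round([D[0]*c+D[1]*k,D[0]*k-D[1]*c,-D[2]],1))
    p=g;psi=a[i+3];M=np.array([[c,k,0],[k,-c,0],[0,0,-1]])
E
python3 go.py 690 -178 120 13.7
```

```text
t 1.7 p [ 611.9 -223.3  220. ] psi 13.7 q [-0.35  0.47  0.24  1.34 -0.    2.55] w 85.0 F [-0.3 -1.   0.1] g 0.0
-> [ 690. -178.  120.] tool shift at present psi [ 86.6 -25.5  99.9] turn 0.001
   at target psi:  [ 86.6 -25.6 100. ]
```

Emit:
play_rows:
  commands:
    - [[29,-8.5,20],0]
    - [[29,-8.5,25],0]
    - [[28.6,-8.5,25],0]
    - [[0,0,30],0]
    - [[0,0,30],0]
    - [[0,0,30],0]
    - [[0,0,20],0]
    - [[0,0,10],0]
    - [[0,0,0],0]

```text
time_s: 2.82
eef_pos: [688.5, -178.9, 29.7]
eef_rot: [-0.0, 0.993, 0.12, -0.001]
ft_force: [0.8, 0.6, 1.1]
gripper_width: 0.996
grasp_force: 0.0
```

```bash
python3 go.py 690 -178 29 13.7
```

```text
t 2.83 p [ 688.5 -178.9   29.7] psi 13.7 q [-0.25  0.69  0.13  1.02  0.    2.65] w 85.0 F [0.8 0.6 1.1] g 0.0
-> [ 690. -178.   29.] tool shift at present psi [ 1.7 -0.5  0.7] turn 0.001
   at target psi:  [ 1.7 -0.5  0.7]
```

Emit:
play_rows:
  commands:
    - [[0,0,0],0]
    - [[0,0,0],0]
    - [[0,0,0],0]
    - [[0,0,0],0]
    - [[0,0,0],0]
    - [[0,0,0],0]
    - [[0,0,0],0]
    - [[0,0,0],0]
  claw: 45

```text
time_s: 3.82
eef_pos: [689.5, -179.0, 32.0]
eef_rot: [0.0, 0.993, 0.12, 0.001]
ft_force: [-0.9, 0.6, 5.7]
gripper_width: 0.651
grasp_force: 42.4
```

Emit:
play_rows:
  commands:
    - [[0,0,-20],0]
    - [[0,0,-30],0]
    - [[0,0,-30],0]

```text
time_s: 4.2
eef_pos: [688.9, -179.0, 111.7]
eef_rot: [0.0, 0.993, 0.12, 0.0]
ft_force: [0.5, -0.6, -1.4]
gripper_width: 0.648
grasp_force: 42.9
```

```bash
python3 go.py 526 20 110 13.7 526 20 30 13.7
```

```text
t 4.2 p [ 688.9 -179.   111.7] psi 13.7 q [-0.25  0.63  0.24  1.18  0.    2.65] w 55.4 F [ 0.5 -0.6 -1.4] g 42.9
-> [526.  20. 110.] tool shift at present psi [-110.9 -232.     1.7] turn 0.001
   at target psi:  [-111.1 -231.9    1.7]
-> [526.  20.  30.] tool shift at present psi [ 0.  0. 80.] turn 0.0
   at target psi:  [ 0.  0. 80.]
```

Emit:
play_rows:
  commands:
    - [[-15,-32,0],0]
    - [[-20,-40,0],0]
    - [[-20,-40,0],0]
    - [[-20,-40,0],0]
    - [[-20,-40,0],0]
    - [[-16,-40,0],0]
    - [[0,0,20],0]
    - [[0,0,25],0]
    - [[0,0,20],0]
    - [[0,0,8],0]
    - [[0,0,3],0]
    - [[0,0,0],0]

```text
time_s: 5.7
eef_pos: [526.3, 20.0, 34.9]
eef_rot: [-0.0, 0.993, 0.12, 0.0]
ft_force: [-0.2, -0.1, -1.5]
gripper_width: 0.652
grasp_force: 42.9
```

```bash
python3 go.py 526 20 31.5 13.7
```

```text
t 5.7 p [526.3  20.   34.9] psi 13.7 q [ 0.04  0.41 -0.38  0.78  0.    2.94] w 55.7 F [-0.2 -0.1 -1.5] g 42.9
-> [526.   20.   31.5] tool shift at present psi [-0.3 -0.1  3.4] turn 0.001
   at target psi:  [-0.3 -0.1  3.4]
```

Emit:
play_rows:
  commands:
    - [[0,0,1.5],0]
    - [[0,0,1.5],0]
    - [[0,0,0],0]
    - [[0,0,0],0]

```text
time_s: 6.2
eef_pos: [526.2, 20.0, 32.0]
eef_rot: [0.0, 0.993, 0.12, 0.0]
ft_force: [-0.9, 0.1, 5.5]
gripper_width: 0.656
grasp_force: 43.5
```

Emit:
play_rows:
  commands:
    - [[0,0,0],0]
    - [[0,0,0],0]
    - [[0,0,0],0]
    - [[0,0,0],0]
    - [[0,0,0],0]
    - [[0,0,-20],0]
    - [[0,0,-30],0]
    - [[0,0,-40],0]
  claw: 85

```text
time_s: 7.2
eef_pos: [525.2, 20.0, 121.6]
eef_rot: [-0.0, 0.993, 0.12, -0.001]
ft_force: [0.7, -0.4, 0.3]
gripper_width: 0.993
grasp_force: 0.0
```

```bash
python3 go.py 680 150 120 70.6 680 150 30 70.6
```

```text
t 7.2 p [525.2  20.  121.6] psi 13.7 q [ 0.04  0.32 -0.26  0.99  0.    2.94] w 84.8 F [ 0.7 -0.4  0.3] g 0.0
-> [680. 150. 120.] tool shift at present psi [181.2 -89.5   1.3] turn -0.992
   at target psi:  [174.  102.8   1.6]
-> [680. 150.  30.] tool shift at present psi [ 0.  0. 90.] turn 0.0
   at target psi:  [ 0.  0. 90.]
```

Emit:
play_rows:
  commands:
    - [[0,0,0],-0.1655]
    - [[0,0,0],-0.1655]
    - [[0,0,0],-0.1655]
    - [[0,0,0],-0.1655]
    - [[0,0,0],-0.1655]
    - [[0,0,0],-0.1655]
    - [[35,20,0],0]
    - [[35,21,0],0]
    - [[35,21,0],0]
    - [[35,21,0],0]
    - [[34,20,0],0]
    - [[0,0,0],0]
  claw: 55

```text
time_s: 8.7
eef_pos: [682.1, 151.8, 120.3]
eef_rot: [-0.0, 0.815, 0.579, 0.0]
ft_force: [1.2, -0.5, -1.1]
gripper_width: 0.642
grasp_force: 0.0
```

```bash
python3 -c "
from cell import arm
print(arm.nose_length)"; python3 go.py 680 150 33 70.6
```

```text
25.0
t 8.7 p [682.1 151.8 120.3] psi 70.7 q [0.22 0.6  0.21 1.18 0.   2.13] w 54.8 F [ 1.2 -0.5 -1.1] g 0.0
-> [680. 150.  33.] tool shift at present psi [-2.4 -1.4 87.3] turn 0.002
   at target psi:  [-2.4 -1.4 87.3]
```

Emit:
play_rows:
  commands:
    - [[-2.4,-1.4,20],0]
    - [[0,0,30],0]
    - [[0,0,25],0]
    - [[0,0,10],0]
    - [[0,0,2],0]
    - [[0,0,0],0]

```text
time_s: 9.45
eef_pos: [679.1, 148.2, 35.3]
eef_rot: [0.0, 0.816, 0.578, 0.001]
ft_force: [1.0, 0.7, 0.1]
gripper_width: 0.646
grasp_force: 0.0
```

Emit:
play_rows:
  commands:
    - [[0,0,0],0]
    - [[0,0,0],0]
    - [[0,0,0],0]
    - [[0,0,0],0]
    - [[0,0,0],0]
    - [[0,0,0],0]
    - [[0,0,0],0]
  claw: 5

```text
time_s: 10.32
eef_pos: [679.1, 148.3, 35.1]
eef_rot: [0.0, 0.816, 0.578, 0.001]
ft_force: [-0.6, -0.1, 5.6]
gripper_width: 0.201
grasp_force: 39.8
```

```bash
python3 go.py 680 150 33 70.6;python3 - <<'E'
from h import *
s=eyes.capture("side");cv2.imwrite("pics/s1.png",cv2.resize(s[130:300,180:400],None,fx=3,fy=3)[:,:,::-1])
E
```

```text
t 10.32 p [679.1 148.3  35.1] psi 70.6 q [0.21 0.65 0.08 1.   0.   2.12] w 17.2 F [-0.6 -0.1  5.6] g 39.8
-> [680. 150.  33.] tool shift at present psi [1.9 0.3 2.1] turn 0.001
   at target psi:  [1.9 0.3 2.1]
```

View pics/s1.png

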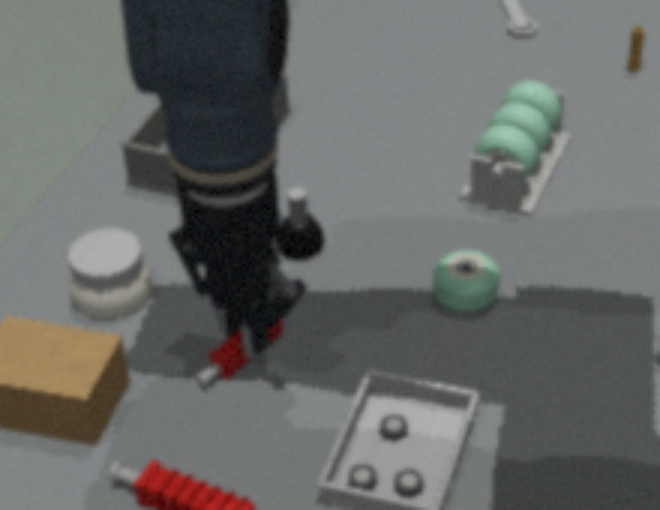

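The puller is held and the wheel stands at the midpoint. Next: lift it, turn 21.8° and carry it to the front of the pan.

Emit:
play_rows:
  commands:
    - [[0,0,-20],0]
    - [[0,0,-30],0]
    - [[0,0,-30],0]
    - [[0,0,0],-0.127]
    - [[0,0,0],-0.127]
    - [[0,0,0],-0.127]

```text
time_s: 11.12
eef_pos: [678.5, 148.3, 114.2]
eef_rot: [-0.0, 0.69, 0.724, -0.0]
ft_force: [1.4, -0.5, -0.2]
gripper_width: 0.195
grasp_force: 39.1
```

```bash
python3 go.py 433 196.5 115 92.4 433 196.5 35.5 92.4
```

```text
t 11.12 p [678.5 148.3 114.2] psi 92.7 q [0.22 0.6  0.19 1.16 0.   1.74] w 16.6 F [ 1.4 -0.5 -0.2] g 39.1
-> [433.  196.5 115. ] tool shift at present psi [  59.8 -242.9   -0.7] turn 0.005
   at target psi:  [  58.5 -243.3   -0.8]
-> [433.  196.5  35.5] tool shift at present psi [ 0.   0.  79.5] turn 0.0
   at target psi:  [ 0.   0.  79.5]
```

Emit:
play_rows:
  commands:
    - [[10,-40,0],0]
    - [[10,-41,0],0]
    - [[10,-41,0],0]
    - [[10,-41,0],0]
    - [[10,-40,0],0]
    - [[9,-40,0],0]
    - [[0,0,20],0]
    - [[0,0,25],0]
    - [[0,0,20],0]
    - [[0,0,8],0]
    - [[0,0,3],0]
    - [[0,0,0],0]

```text
time_s: 12.62
eef_pos: [433.6, 196.8, 38.7]
eef_rot: [0.0, 0.692, 0.722, 0.0]
ft_force: [0.2, 0.4, -0.6]
gripper_width: 0.194
grasp_force: 39.3
```

```bash
python3 go.py 433 196.5 35.2 92.4
```

```text
t 12.62 p [433.6 196.8  38.7] psi 92.5 q [ 0.43  0.34 -0.49  0.74  0.    1.95] w 16.5 F [ 0.2  0.4 -0.6] g 39.3
-> [433.  196.5  35.2] tool shift at present psi [-0.3 -0.6  3.5] turn 0.001
   at target psi:  [-0.3 -0.6  3.5]
```

Emit:
play_rows:
  commands:
    - [[0,0,1.5],0]
    - [[0,0,1.5],0]
    - [[0,0,0.5],0]
    - [[0,0,0],0]

```text
time_s: 13.12
eef_pos: [433.4, 196.8, 35.1]
eef_rot: [0.0, 0.692, 0.722, 0.0]
ft_force: [-0.7, 0.5, 3.8]
gripper_width: 0.196
grasp_force: 39.7
```

Emit:
play_rows:
  commands:
    - [[0,0,0],0]
    - [[0,0,0],0]
    - [[0,0,0],0]
    - [[0,0,0],0]
    - [[0,0,-15],0]
    - [[0,0,-25],0]
    - [[0,0,-40],0]
    - [[0,0,-20],0]
  claw: 38

```text
time_s: 14.12
eef_pos: [433.9, 197.0, 136.7]
eef_rot: [0.0, 0.692, 0.722, 0.001]
ft_force: [-0.0, 0.3, -1.1]
gripper_width: 0.443
grasp_force: 0.0
```

```bash
python3 go.py 687 6 135 40 687 6 57 40
```

```text
t 14.12 p [433.9 197.  136.7] psi 92.5 q [ 0.43  0.23 -0.35  0.99  0.    1.95] w 37.8 F [-0.   0.3 -1.1] g 0.0
-> [687.   6. 135.] tool shift at present psi [-201.7  244.6    2. ] turn 0.916
   at target psi:  [ 71.1 309.    1.7]
-> [687.   6.  57.] tool shift at present psi [ 0.  0. 78.] turn 0.0
   at target psi:  [ 0.  0. 78.]
```

Emit:
play_rows:
  commands:
    - [[-20,24,0],0]
    - [[-30,36,0],0]
    - [[-30,37,0],0]
    - [[-30,37,0],0]
    - [[-30,37,0],0]
    - [[-30,37,0],0]
    - [[-32,37,0],0]
    - [[0,0,0],0]
  claw: 50

```text
time_s: 15.12
eef_pos: [688.8, 3.0, 133.6]
eef_rot: [0.0, 0.693, 0.721, -0.0]
ft_force: [-1.6, -0.1, 0.1]
gripper_width: 0.585
grasp_force: 0.0
```

```bash
python3 go.py 687 6 135 92.5;python3 - <<'E'
from h import *
s=eyes.capture("side");t=eyes.capture("top")
cv2.imwrite("pics/s2.png",np.hstack([cv2.resize(s[150:320,200:370],(390,390)),cv2.resize(t[120:290,210:380],(390,390))])[:,:,::-1])
E
```

```text
t 15.12 p [688.8   3.  133.6] psi 92.3 q [ 0.    0.57  0.2   1.2  -0.    1.54] w 50.0 F [-1.6 -0.1  0.1] g 0.0
-> [687.   6. 135.] tool shift at present psi [ 3.  -1.6 -1.4] turn -0.003
   at target psi:  [ 3.  -1.6 -1.4]
```

View pics/s2.png

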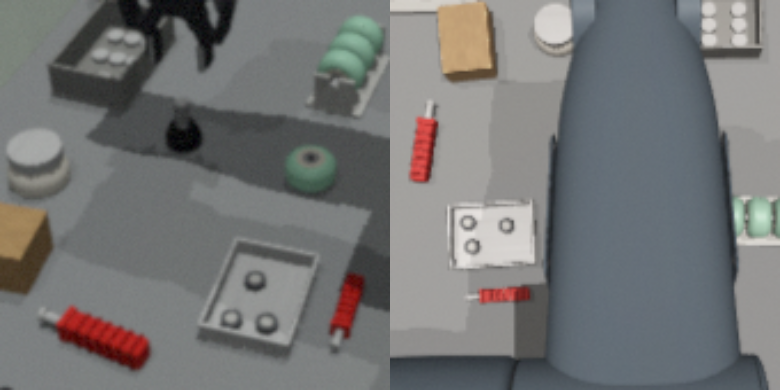

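The view shows the puller lying parallel in front of the pan and the toe stop standing under the gripper. I'll descend onto the stem.

Emit:
play_rows:
  commands:
    - [[3,-1.6,15],0]
    - [[0,0,25],0]
    - [[0,0,25],0]
    - [[0,0,10],0]
    - [[0,0,0],0]

```text
time_s: 15.85
eef_pos: [684.2, 9.0, 59.2]
eef_rot: [-0.001, 0.691, 0.722, -0.0]
ft_force: [0.4, 0.2, 0.8]
gripper_width: 0.586
grasp_force: 0.0
```

Emit:
play_rows:
  commands:
    - [[0,0,0],0]
    - [[0,0,0],0]
    - [[0,0,0],0]
    - [[0,0,0],0]
    - [[0,0,0],0]
    - [[0,0,0],0]
  claw: 3

```text
time_s: 16.6
eef_pos: [685.5, 8.4, 60.5]
eef_rot: [0.0, 0.692, 0.722, 0.001]
ft_force: [0.2, 0.6, 5.7]
gripper_width: 0.172
grasp_force: 39.7
```

```bash
python3 go.py; python3 - <<'E'
from h import *
s=eyes.capture("side")
cv2.imwrite("pics/s3.png",cv2.resize(s[150:250,220:350],(780,600))[:,:,::-1])
E
```

```text
t 16.6 p [685.5   8.4  60.5] psi 92.5 q [0.01 0.62 0.08 1.03 0.   1.54] w 14.7 F [0.2 0.6 5.7] g 39.7
```

View pics/s3.png

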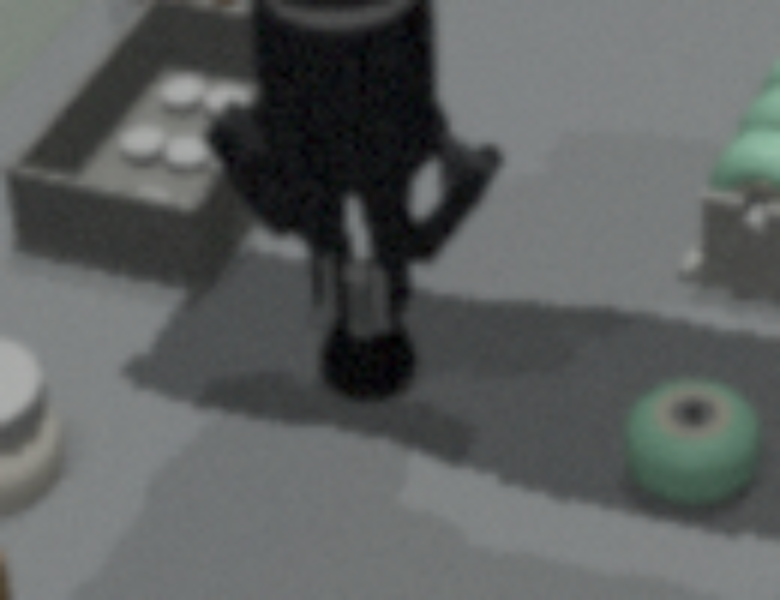

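Emit:
play_rows:
  commands:
    - [[0,0,-15],0]
    - [[0,0,-25],0]
    - [[0,0,-30],0]
    - [[0,0,-15],0]
    - [[0,-40,0],0]
    - [[0,-40,0],0]
    - [[0,-40,0],0]
    - [[0,-40,0],0]
    - [[0,-40,0],0]
    - [[0,-39,0],0]
    - [[0,0,0],0]

```text
time_s: 18.02
eef_pos: [443.4, -2.0, 144.9]
eef_rot: [-0.001, 0.692, 0.722, -0.001]
ft_force: [0.8, -0.5, -0.4]
gripper_width: 0.174
grasp_force: 39.3
```

```bash
python3 go.py 447 -164 145 92.5
```

```text
t 18.02 p [443.4  -2.  144.9] psi 92.5 q [-0.    0.17 -0.4   1.    0.    1.52] w 14.9 F [ 0.8 -0.5 -0.4] g 39.3
-> [ 447. -164.  145.] tool shift at present psi [-1.62e+02 -3.30e+00 -1.00e-01] turn -0.001
   at target psi:  [-1.62e+02 -3.50e+00 -1.00e-01]
```

Emit:
play_rows:
  commands:
    - [[-35,-1,0],0]
    - [[-42,-1,0],0]
    - [[-42,-1,0],0]
    - [[-42,-0.5,0],0]
    - [[0,0,20],0]
    - [[0,0,25],0]
    - [[0,0,20],0]
    - [[0,0,10],0]
    - [[0,0,5],0]
    - [[0,0,0],0]
    - [[0,0,0],0]

```text
time_s: 19.4
eef_pos: [450.2, -163.0, 65.4]
eef_rot: [0.0, 0.692, 0.722, 0.0]
ft_force: [-0.3, 1.3, -1.0]
gripper_width: 0.171
grasp_force: 39.3
```

```bash
python3 go.py 447 -163 60.3 92.5
```

```text
t 19.4 p [ 450.2 -163.    65.4] psi 92.5 q [-0.35  0.31 -0.45  0.81  0.    1.18] w 14.6 F [-0.3  1.3 -1. ] g 39.3
-> [ 447.  -163.    60.3] tool shift at present psi [ 0.2 -3.2  5.1] turn -0.001
   at target psi:  [ 0.2 -3.2  5.1]
```

Emit:
play_rows:
  commands:
    - [[0,-3,2],0]
    - [[0,0,1.5],0]
    - [[0,0,1],0]
    - [[0,0,0.5],0]
    - [[0,0,0],0]

```text
time_s: 20.02
eef_pos: [446.8, -163.0, 60.4]
eef_rot: [0.0, 0.692, 0.722, 0.0]
ft_force: [-2.0, 1.5, 9.3]
gripper_width: 0.169
grasp_force: 40.5
```

Emit:
play_rows:
  commands:
    - [[0,0,0],0]
    - [[0,0,0],0]
    - [[0,0,0],0]
    - [[0,0,0],0]
    - [[0,0,-20],0]
    - [[0,0,-25],0]
    - [[0,0,-40],0]
  claw: 40

```text
time_s: 20.9
eef_pos: [445.9, -162.8, 144.8]
eef_rot: [-0.001, 0.692, 0.722, -0.0]
ft_force: [0.2, -0.8, -0.2]
gripper_width: 0.469
grasp_force: 0.0
```

```bash
python3 go.py 464 -373 130 92.5
```

```text
t 20.9 p [ 445.9 -162.8  144.8] psi 92.5 q [-0.35  0.22 -0.33  1.02  0.    1.18] w 40.0 F [ 0.2 -0.8 -0.2] g 0.0
-> [ 464. -373.  130.] tool shift at present psi [-210.8    9.    14.6] turn -0.001
   at target psi:  [-210.8    8.9   14.8]
```

Emit:
play_rows:
  commands:
    - [[-40,1.5,0],0]
    - [[-43,2,0],0]
    - [[-43,2,3],0]
    - [[-43,2,5],0]
    - [[-42,1.5,6],0]
    - [[0,0,0],0]
  claw: 50

```text
time_s: 21.65
eef_pos: [464.5, -375.8, 129.8]
eef_rot: [-0.0, 0.693, 0.721, -0.0]
ft_force: [0.0, -0.2, -0.3]
gripper_width: 0.586
grasp_force: 0.0
```

```bash
python3 go.py 464 -373 46 92.5;python3 - <<'E'
from h import *
s=eyes.capture("side");t=eyes.capture("top")
def z(i,u,v): return cv2.resize(i[v:v+75,u:u+100],(399,300))
cv2.imwrite("pics/s4.png",np.vstack([np.hstack([z(s,340,100),z(t,385,190)]),np.hstack([z(s,260,150),z(s,320,150)])])[:,:,::-1])
E
```

```text
t 21.65 p [ 464.5 -375.8  129.8] psi 92.3 q [-0.68  0.43 -0.07  1.08 -0.    0.85] w 50.0 F [ 0.  -0.2 -0.3] g 0.0
-> [ 464. -373.   46.] tool shift at present psi [ 2.8 -0.4 83.8] turn -0.003
   at target psi:  [ 2.8 -0.4 83.8]
```

View pics/s4.png

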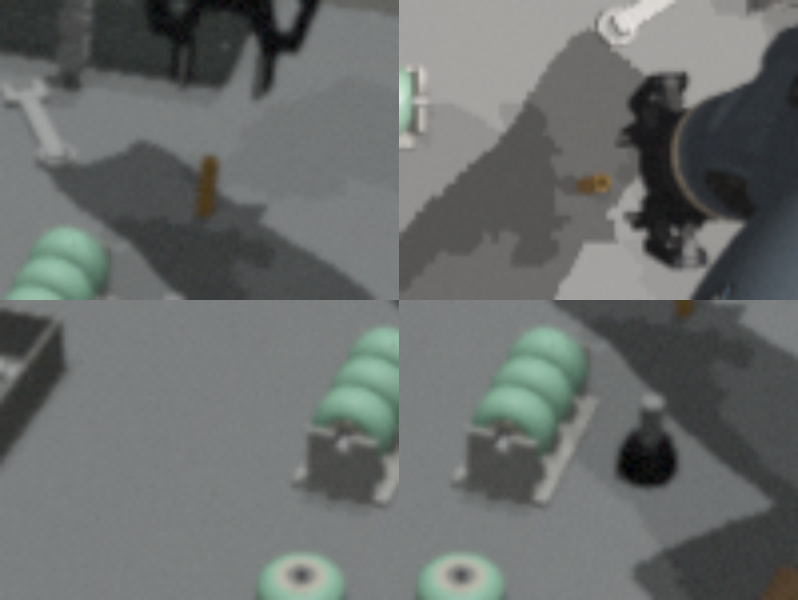

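The toe stop stands in front of the stand. The tube's top ring is at about (435.6,236.1) in the top view and its base at about (431,236), so I'll refine its position from those.

```bash
python3 - <<'E'
from h import *
print(plane("top",435.6,236.1,50),plane("top",431.5,236.3,0))
print(plane("side",340+209/3.99,100+160/4,50),plane("side",340+205/3.99,100+212/4,0))
E
```

```text
[ 462.18361415 -371.38316592   50.        ] [ 464.68361939 -373.3885754     0.        ]
[ 464.86866277 -365.65027708   50.        ] [ 464.05203963 -368.33972393    0.        ]
```

Emit:
play_rows:
  commands:
    - [[4.5,-0.4,15],0]
    - [[0,0,25],0]
    - [[0,0,25],0]
    - [[0,0,12],0]
    - [[0,0,7],0]
    - [[0,0,0],0]

```text
time_s: 22.5
eef_pos: [464.3, -368.8, 47.0]
eef_rot: [-0.0, 0.692, 0.722, 0.0]
ft_force: [0.1, -0.5, 0.1]
gripper_width: 0.582
grasp_force: 0.0
```

Emit:
play_rows:
  commands:
    - [[0,0,0],0]
    - [[0,0,0],0]
    - [[0,0,0],0]
    - [[0,0,0],0]
    - [[0,0,0],0]
    - [[0,0,0],0]
  claw: 3

```text
time_s: 23.25
eef_pos: [464.5, -369.3, 47.4]
eef_rot: [0.001, 0.692, 0.722, 0.0]
ft_force: [-0.5, 0.3, 6.8]
gripper_width: 0.148
grasp_force: 39.1
```

```bash
python3 go.py
```

```text
t 23.25 p [ 464.5 -369.3   47.4] psi 92.5 q [-0.67  0.49 -0.19  0.88 -0.    0.86] w 12.6 F [-0.5  0.3  6.8] g 39.1
```

Emit:
play_rows:
  commands:
    - [[0,0,-20],0]
    - [[0,0,-30],0]
    - [[0,0,-30],0]
    - [[0,0,-30],0]
    - [[0,0,0],0]

```text
time_s: 23.88
eef_pos: [465.2, -369.7, 159.0]
eef_rot: [0.002, 0.692, 0.722, 0.0]
ft_force: [0.6, -0.1, -0.8]
gripper_width: 0.149
grasp_force: 39.0
```

```bash
python3 go.py; python3 - <<'E'
from h import *
np.set_printoptions(precision=1,suppress=True)
s=eyes.capture("side");t=eyes.capture("top")
cv2.imwrite("pics/t5full.png",t[:,:,::-1]);cv2.imwrite("pics/s5full.png",s[:,:,::-1])
pt=proj("top",(526,20,16));ps=proj("side",(526,20,16));print(pt,ps)
o=[]
for im,p in((t,pt),(s,ps)):
    u,v=map(int,p);r=(u-18,v-18,u+18,v+18)
    h=cv2.cvtColor(np.ascontiguousarray(im[v-18:v+18,u-18:u+18]),cv2.COLOR_RGB2HSV).astype(int)
    m=(((h[...,0]>55)&(h[...,0]<100)&(h[...,1]>25)&(h[...,2]>60))|((h[...,2]>172) if im is t else False)).astype(np.uint8)
    m=cv2.morphologyEx(cv2.morphologyEx(m,cv2.MORPH_OPEN,np.ones((2,2))),cv2.MORPH_CLOSE,np.ones((5,5)))
    M=cv2.moments(m,True);o.append(np.array([M["m10"]/M["m00"]+u-18,M["m01"]/M["m00"]+v-18]));print(int(M["m00"]),o[-1])
print("wheel",*tri(*o),plane("top",*o[0],20))
a=cv2.resize(t[int(pt[1])-50:int(pt[1])+25,int(pt[0])-100:int(pt[0])+100],(800,300))
a=cv2.resize(t[180:270,215:415],(800,360));u,v=map(int,proj("side",(464,-370,100)))
b=np.hstack([cv2.resize(s[int(ps[1])-20:int(ps[1])+20,int(ps[0])-33:int(ps[0])+33],(400,240)),cv2.resize(s[v-20:v+20,u-33:u+33],(400,240))])
cv2.imwrite("pics/c5.png",np.vstack([a,b])[:,:,::-1]);print(u,v)
E
```

```text
t 23.88 p [ 465.2 -369.7  159. ] psi 92.5 q [-0.67  0.4  -0.03  1.14  0.    0.86] w 12.7 F [ 0.6 -0.1 -0.8] g 39.0
[312.3 218.7] [335.9 223.1]
246 [313.5 219.3]
322 [335.9 225.1]
wheel [526.1  16.4   5.5] 1.7725309711463821 [523.6  16.1  20. ]
394 125
```

View pics/c5.png

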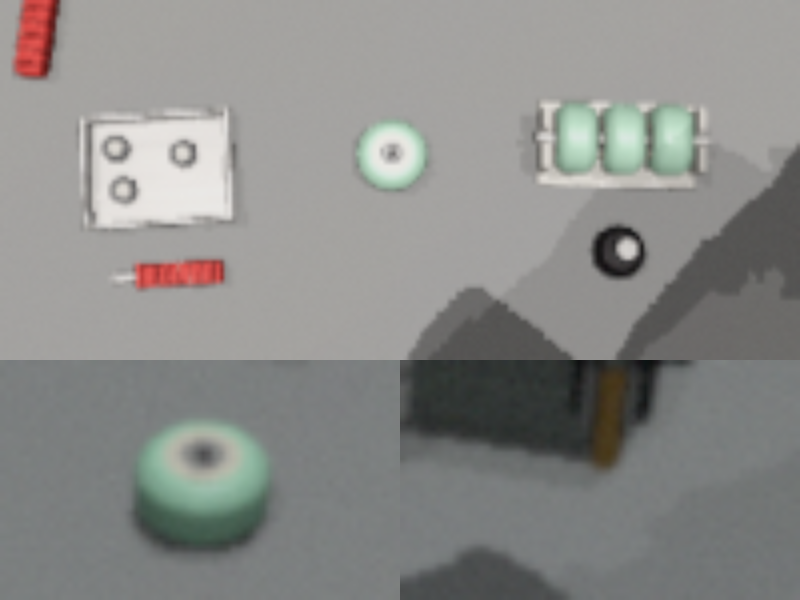

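```bash
python3 - <<'E'
from h import *
np.set_printoptions(precision=1,suppress=True)
t=cv2.imread("pics/t5full.png")[:,:,::-1].copy();s=cv2.imread("pics/s5full.png")[:,:,::-1].copy()
print("hub",plane("top",313,218.25,31),plane("side",335.5,218.8,31),tri((313,218.25),(335.5,218.8)))
print("tube bottom",plane("side",395,122.8,111.6), "tcp proj bottom",proj("side",(465.2,-369.7,111.6)))
A=blob(t,(240,240,275,256),red);u,v=map(int,proj("side",(433,203,10)));B=blob(s,(u-30,v-30,u+30,v+30),red)
print("red",A[0],B[0],tri(A[0],B[0]),plane("top",*A[0],12))
pc=np.array([215+158/4,180+168/4]);print("pan",plane("top",*pc,20))
m=cv2.minAreaRect(A[1]);l=cv2.fitLine(A[1],cv2.DIST_L2,0,.01,.01).ravel();q=plane("top",*(l[2:]+10*l[:2]),10)-plane("top",*(l[2:]-10*l[:2]),10);print(np.degrees(np.arctan2(q[1],q[0])))
print("toe",plane("top",215+618/4,180+251/4,12),"toe top",plane("top",215+627/4,180+247/4,62),"pan corners",[plane("top",215+a/4,180+b/4,22)[:2] for a,b in((80,118),(230,107),(236,218),(90,228))])
E
```

```text
hub [525.9  17.6  31. ] [527.2  20.5  31. ] (array([527. ,  17.8,  28.6]), np.float64(1.7873927844496702))
tube bottom [ 462.5 -365.7  111.6] tcp proj bottom [394.4 122. ]
red [259.5 247.8] [351.3 281.9] (array([433.9, 192.8,  10.4]), np.float64(0.7380124160154938)) [433.5 192.5  12. ]
pan [517.1 208.6  20. ]
-88.0467605920788
toe [ 445.5 -165.7   12. ] toe top [ 446.3 -166.    62. ] pan corners [array([558.7, 272.6]), array([566.3, 150.1]), array([475.4, 144.6]), array([468.8, 262.5])]
```

Emit:
play_rows:
  commands:
    - [[30,0,0],0]
    - [[40,0,0],0]
    - [[45,0,0],0]
    - [[45,0,0],0]
    - [[45,0,0],0]
    - [[45,5,0],0]
    - [[45,10,0],0]
    - [[45,15,0],0]
    - [[35,15,0],0]
    - [[15,15,0],0]
    - [[0,10,0],0]
    - [[0,0,0],0]

```text
time_s: 25.48
eef_pos: [517.8, 22.7, 156.3]
eef_rot: [-0.0, 0.692, 0.722, -0.0]
ft_force: [0.1, 0.2, 0.5]
gripper_width: 0.151
grasp_force: 39.1
```

```bash
python3 go.py 526.5 19.5 90 92.5
```

```text
t 25.48 p [517.8  22.7 156.3] psi 92.4 q [ 0.04  0.28 -0.22  1.07 -0.    1.57] w 12.9 F [0.1 0.2 0.5] g 39.1
-> [526.5  19.5  90. ] tool shift at present psi [-3.6  8.6 66.2] turn -0.001
   at target psi:  [-3.6  8.6 66.3]
```

Emit:
play_rows:
  commands:
    - [[-3.6,8.6,15],0]
    - [[0,0,25],0]
    - [[0,0,18],0]
    - [[0,0,8],0]
    - [[0,0,0],0]
    - [[0,0,0],0]

```text
time_s: 26.22
eef_pos: [526.5, 20.2, 91.3]
eef_rot: [0.0, 0.692, 0.722, 0.0]
ft_force: [0.4, -0.6, -0.8]
gripper_width: 0.146
grasp_force: 39.1
```

```bash
python3 go.py 526.5 19.5 79.4 92.5; python3 - <<'E'
from h import *
s=eyes.capture("side");cv2.imwrite("pics/s6.png",cv2.resize(s[180:245,295:380],(784,600),interpolation=cv2.INTER_CUBIC)[:,:,::-1])
E
```

```text
t 26.23 p [526.5  20.2  91.3] psi 92.4 q [ 0.04  0.35 -0.3   0.92  0.    1.57] w 12.5 F [ 0.4 -0.6 -0.8] g 39.1
-> [526.5  19.5  79.4] tool shift at present psi [-0.7 -0.  11.9] turn -0.001
   at target psi:  [-0.7 -0.  11.9]
```

View pics/s6.png

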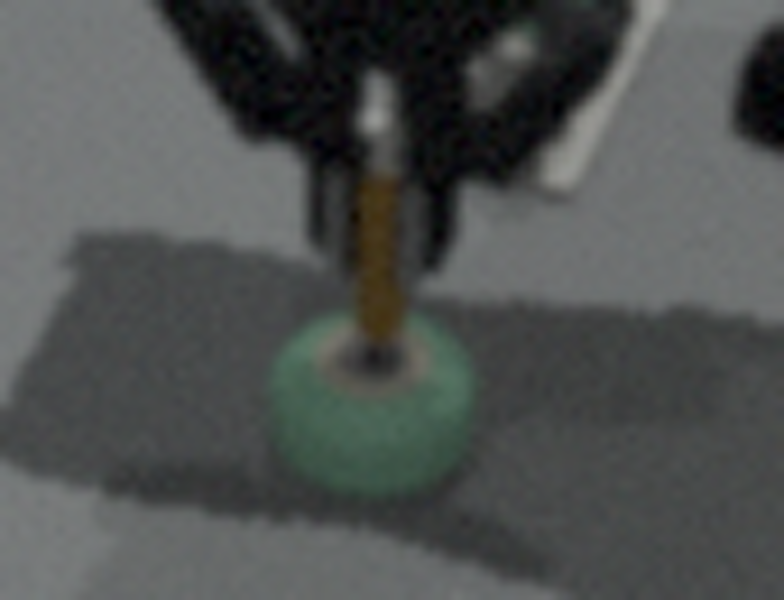

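The tube sits over the hub, which is at (373,357). Allowing for the remaining 12 mm of descent, its axis lands within about 2 mm. I'll lower it.

Emit:
play_rows:
  commands:
    - [[-0.7,0,5],0]
    - [[0,0,3],0]
    - [[0,0,2],0]
    - [[0,0,1],0]
    - [[0,0,0],0]
    - [[0,0,0],0]

```text
time_s: 27.02
eef_pos: [526.2, 19.8, 79.9]
eef_rot: [0.0, 0.692, 0.722, 0.0]
ft_force: [-0.6, 0.6, -0.6]
gripper_width: 0.151
grasp_force: 39.1
```

```bash
python3 go.py
```

```text
t 27.02 p [526.2  19.8  79.9] psi 92.5 q [ 0.04  0.36 -0.32  0.89  0.    1.57] w 12.9 F [-0.6  0.6 -0.6] g 39.1
```

Emit:
play_rows:
  commands:
    - [[0,0,0.7],0]
    - [[0,0,0],0]
    - [[0,0,0],0]

```text
time_s: 27.4
eef_pos: [526.3, 19.8, 79.4]
eef_rot: [0.0, 0.692, 0.722, 0.0]
ft_force: [-1.2, -0.1, 4.5]
gripper_width: 0.146
grasp_force: 39.4
```

Contact is at 4.5 N, so I'll release gently and go up.

Emit:
play_rows:
  commands:
    - [[0,0,0],0]
    - [[0,0,0],0]
    - [[0,0,0],0]
    - [[0,0,0],0]
    - [[0,0,0],0]
    - [[0,0,-15],0]
    - [[0,0,-25],0]
    - [[0,0,-40],0]
    - [[0,0,-40],0]
    - [[0,-40,0],0]
    - [[0,-40,0],0]
    - [[0,-40,0],0]
  claw: 40

```text
time_s: 28.9
eef_pos: [405.1, 14.6, 200.1]
eef_rot: [0.0, 0.692, 0.722, 0.0]
ft_force: [-0.3, 0.4, 0.1]
gripper_width: 0.467
grasp_force: 0.0
```

Emit:
play_rows:
  commands:
    - [[-20,-30,0],0]
    - [[-40,-20,0],0]
    - [[-50,-10,0],0]
    - [[-50,0,0],0]
    - [[-50,0,0],0]
    - [[-50,0,0],0]
    - [[-50,0,0],0]
    - [[-40,0,0],0]
    - [[0,0,0],0]
    - [[0,0,0],0]

```text
time_s: 30.15
eef_pos: [361.1, -337.3, 199.5]
eef_rot: [-0.0, 0.692, 0.722, 0.0]
ft_force: [-0.7, 0.5, 0.1]
gripper_width: 0.468
grasp_force: 0.0
```

```bash
python3 go.py; python3 - <<'E'
from h import *
s=eyes.capture("side");t=eyes.capture("top")
a=cv2.resize(t[180:270,215:415],(800,360));b=np.hstack([cv2.resize(s[190:240,300:383],(400,240)),cv2.resize(s[130:370:1,220:420],(400,240))])
cv2.imwrite("pics/c7.png",np.vstack([a,b])[:,:,::-1])
E
```

```text
t 30.15 p [ 361.1 -337.3  199.5] psi 92.4 q [-0.75  0.21 -0.2   1.16  0.    0.78] w 40.0 F [-0.7  0.5  0.1] g 0.0
```

View pics/c7.png

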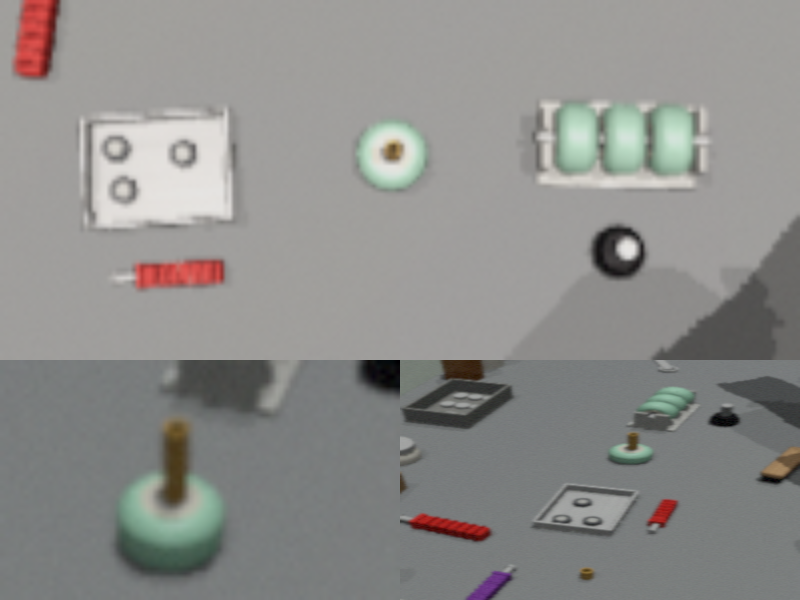

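The tube stands upright on the hub, with its base at (172,495) in the crop against the hub at (171,498). The puller and toe stop are placed as planned, and the bystanders in view look undisturbed. I'll hand the job in.

```bash
python3 -c "
from cell import arm
print(arm.sign_off())"
```

```text
the job is handed in; nothing more can be done
None
```

The kit is set out and handed in at about 30 s of robot time, and my last camera check put everything within tolerance; the hand-in gave no verdict.

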